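# Extractor on, purge the gas line

### The arm

A 6-joint arm with a two-finger parallel gripper is mounted at the origin on the work surface. World frame = base frame: x ahead of the robot, y to its left, z up, the work surface at z = 0. Lengths are in m, angles in rad, forces in N, time in s.
With the tool pointing down it reaches from about 0.3 to 0.825 m from the base axis. Payload 5.4 kg.
Tool frame: the origin (TCP) lies at the very end of the fingers, on their centre line; the grasp point (between the pads) lies ctrl.pinch_z behind it (ctrl.pinch_z is the distance from the TCP to the grasp point, in m); z points along the fingers, y is the line along which they close (so a half turn about z gives the same grasp; the last joint's range is limited). The gripper opens to 92 mm and grips with 3 to 60 N. Pads are 20 mm wide; open, the fingers measure 128 mm over their backs; the gripper's body (75 mm by 189 mm) begins 69 mm behind the grasp point.
Start: joints at [-1.401, 0.158, 1.597, -0, 1.386, -0.21], TCP at [0.213, -0.534, 0.215] pointing down, gripper open.
Joint ranges: [-2.91, 2.91], [-0.94, 2.29], [0.18, 2.7], [-1.29, 4.43], [0.17, 2.64], [-3, 3]. Speed limits (rad/s): [2.57, 2.57, 3.14, 3.14, 3.14, 3.14].

### API

Orientations are given as a 3x3 rotation matrix whose columns are the frame's x, y, z axes.
In Python, from workcell import ctrl, optics gives the robot as it stands. The module is installed in compiled form; this text tells all that it offers.
- The arm moves only by the tool jog_arm, never from a script. Its argument "series" is a list of rows, each a list of 7 numbers: the turn, a rotation vector about the world's x, y, z in degrees, then the shift along the world's x, y, z in mm, then the closure in counts, from 0 (fully open) to 255 (shut). A call has 1 to 8 rows; each row is the pose to reach, as a shift and turn from the pose commanded when the call began; what a row does not reach only later rows make up. A row lasts 1/8 s, in which the tool goes at most 62.5 mm and 10.7 degrees, less where a joint would pass 70% of its speed; a pose out of reach is approached as far as the arm can. A call with a gripper value outside its range is refused whole. The fingers move at their own pace and stop on an object; "newtons" is the grip in N (left out, the last holds). Time passes only in rows, so rows that repeat a pose let the fingers close. It gives the time, the measured TCP pose, the force, the opening and the grip force at its end, in the units of the state.
- ctrl.get_obs(): the state, without advancing time (a new reading comes with each control period).
- optics.capture(name): name is "scene" or "side" or "wrist"; returns the picture (384x512x3 uint8, red, green, blue); there is no depth.
- optics.calibration(name): a dict with "intrinsics" (3x3 intrinsics, pixels), "k1" (the pictures are not rectified: a ray, as slopes to the right and down, at radius r is drawn at 1 + k1 r^2 times it, then the intrinsics apply), "pose" (4x4, takes a point from camera to world coordinates). Camera axes: x right, y up, looking along -z (the intrinsics and any distortion apply to the point x, -y, -z); pixel columns grow to the right and rows downward; lengths in m; the calibration is good to about 2 mm. A picture is of the moment at which its call begins: read the wrist's pose just before it. calibration takes no time and is no camera call; for the wrist camera it gives the pose at the moment of the call.
- ctrl.finish_job(): hands the job in; it is judged then, once.
The state is a dict: "clock": time; "q": joint angles; "dq": joint speeds; "joint_torque": joint torques, N m; "position": TCP position; "eef_rot": TCP orientation; "ft_force": force on the tool from outside, world axes, zero at the start; "torque": the same for the moment, N m; "grip_width": finger opening in m; "grip_force": force on a finger pad.
Only numpy, scipy, OpenCV 4.12 (cv2) and the standard library are available. Lean on these libraries where they do the work, as an engineer would, in place of code of your own. Each camera call takes 0.05 s, during which the arm holds its last target. There are 200 camera calls.

### The job

Get the soldering bench ready for the torch: with the fingertips, gently press the square black button fully down so that it stays in and the fume extractor runs, then press the wide round mushroom button fully down, keep it down for at least two seconds to purge the gas line, and let it come back up. Leave the small round igniter button alone, grip and lift nothing, and leave the switch boxes and everything else on the bench where they are.

Things in the scene. Friction and masses are not known exactly. Their poses are not given: they have to be found in the camera images.
- extractor_box: The fume extractor's grey switch box, 80 x 80 mm and 50 mm high, about 1.1 kg, standing loose on rubber feet; origin at the centre of its underside, z up. It turns up to 0.35 rad either way and may stand left, middle or right of the three. In the middle of its top is a square black cap.
- extractor_cap (a joint): Travel of the extractor's square push-lock cap: 0 is up, 0.008 m is fully down (grows as the cap goes straight down). Moves against about 3 N of friction and stays where it is left.
- extractor_cap_top (a point): Middle of the flat top of the square black cap, 30 x 30 mm; 70 mm above the bench when up, 62 mm when down (the cap always stands at least 12 mm clear of its box).
- purge_box: The gas-line purge valve's grey switch box, 80 x 80 mm and 50 mm high, about 1.1 kg, standing loose on rubber feet; origin at the centre of its underside, z up. It turns up to 0.35 rad either way and may stand left, middle or right of the three. In the middle of its top is a wide round black mushroom cap.
- purge_cap (a joint): Travel of the purge valve's mushroom cap: 0 is up, 0.008 m is fully down (grows as the cap goes straight down). Sprung: starts to move at about 1 N, fully down at about 5 N, comes back up when let go.
- purge_cap_top (a point): Middle of the flat top of the mushroom cap, 42 mm across; 70 mm above the bench when up, 62 mm when down.
- igniter_box: The spark igniter's grey switch box, 80 x 80 mm and 50 mm high, about 1.1 kg, standing loose on rubber feet; origin at the centre of its underside, z up. It turns up to 0.35 rad either way and may stand left, middle or right of the three. In the middle of its top is a small round black pin. To be left alone.
- igniter_cap (a joint): Travel of the igniter's pin: 0 is up, 0.008 m is fully down (grows as the cap goes straight down). Sprung like the purge cap.
- igniter_cap_top (a point): Middle of the top of the igniter's small round pin, 18 mm across; 70 mm above the bench.
- ring_cone: Loose aluminium ring cone on a round foot 48 mm across, 78 mm high, standing between two switch boxes; origin under its centre.
- flux_dish: Loose small white ceramic dish, 56 mm across, 22 mm high, standing between two switch boxes; origin under its centre.
- silver_ring: Loose finger ring, 22 mm across, 6 mm high, lying on a fixed buff honeycomb soldering board beyond the boxes; origin under its centre.
- third_hand: Loose third hand beyond the boxes: round steel weight 64 mm across with a post and a bent tweezer arm 105 mm long, 90 mm high; origin under the weight's centre.
- charcoal_block: Loose black charcoal block, 45 x 80 x 30 mm, between the robot and the boxes; origin under its centre.
- pick_jar: Loose small amber jar, 40 mm across, 50 mm high, between the robot and the boxes; origin under its centre.

How it is judged:
On the way, in this order (a step that is already met when the one before it is completed fails the run):
1. the square extractor button is pressed fully down (at least 6.5 of 8 mm) (value of joint extractor_cap above 0.0065 m), for 0.2 s.
2. the mushroom purge button is kept down (at least 6 of 8 mm) for 1.8 s by the fingers (value of joint purge_cap above 0.006 m and contact force between the fingers and purge_cap above 0.5 N), for 1.8 s.
At the end, for the whole second after the job is handed in: The square button is in (at least 6.5 mm of 8), the mushroom and igniter buttons are up (within 1.5 mm), and the three boxes and all loose things stand upright within 20 mm of where they began (value of joint extractor_cap above 0.0065 m and value of joint each of purge_cap, igniter_cap below 0.0015 m and distance of each of extractor_box, purge_box, igniter_box, ring_cone, flux_dish, silver_ring, third_hand, charcoal_block, pick_jar from where it was at the start of the episode below 0.02 m and linear speed of each of extractor_box, purge_box, igniter_box below 0.02 m/s and angle between each of extractor_box, purge_box, igniter_box, ring_cone, flux_dish, silver_ring, third_hand, charcoal_block, pick_jar's own z axis and vertical below 0.1 rad); the robot touches nothing.
It fails at once if the purge button is pressed (over 4 mm) before the extractor button is in (value of joint purge_cap above 0.004 m and value of joint extractor_cap below 0.006 m).
It fails at once if the igniter button is touched or pressed (value of joint igniter_cap above 0.002 m or contact force between any of the arm, the fingers and igniter_cap above 0.5 N).
It fails at once if a button is pressed harder than 40 N (contact force between the fingers and extractor_cap above 40 N or contact force between the fingers and purge_cap above 40 N).
It fails at once if a switch box is lifted (over 8 mm), tipped or shifted (over 20 mm) (height (world z) of any of extractor_box, purge_box, igniter_box above 0.008 m or angle between any of extractor_box, purge_box, igniter_box's own z axis and vertical above 0.15 rad or distance of any of extractor_box, purge_box, igniter_box from where it was at the start of the episode above 0.02 m).
It fails at once if another thing on the bench is moved (over 20 mm) (distance of any of ring_cone, flux_dish, silver_ring, third_hand, charcoal_block, pick_jar from where it was at the start of the episode above 0.02 m).
It also fails if it takes over 40 s, if anything falls off the work surface, if the arm or the gripper's body presses on something with over 40 N, if the wrist force passes 120 N, or if a joint passes its speed limit or range.

## Working session

There is one attempt and no reset: what is moved stays moved. The work goes in short steps, Python scripts to look and compute and a tool call to move; the robot and the scene stay as the last step left them, time stands still between calls to the robot, and variables do not carry over. Pictures are saved under pics/ and viewed, at most 10 in all, crops included, and the job is handed in when it is done.

Besides the shell and the picture viewer there is one more tool, called after "Emit:" as name([rows], argument=value, ...), one row to a line, values as JSON. jog_arm: Moves the arm, as the interface text tells. Its arguments: {"type":"object","properties":{"series":{"type":"array"},"newtons":{"type":"number"}},"required":["series"]}

```bash
mkdir -p pics; cat > h.py <<'E'
import numpy as np, cv2
from workcell import ctrl, optics
def ray(c,u,v):
    K=np.array(c["intrinsics"],float);P=np.array(c["pose"],float)
    xd=np.array([(u-K[0,2])/K[0,0],(v-K[1,2])/K[1,1]]);x=xd.copy()
    for _ in range(20): x=xd/(1+c["k1"]*(x@x))
    return P[:3,3],P[:3,:3]@np.array([x[0],-x[1],-1])
def onplane(c,u,v,z):
    o,d=ray(c,u,v);return o+d*(z-o[2])/d[2]
def save(n,f):
    im=optics.capture(n);cv2.imwrite(f,im[:,:,::-1]);return im
E
python3 - <<'E'
from h import *
a=save("scene","pics/s0.png");b=save("side","pics/d0.png")
for n in("scene","side","wrist"):
    c=optics.calibration(n);print(n,np.round(c["pose"],3).tolist(),c["k1"])
o=ctrl.get_obs();print(o["clock"],o["eef_rot"],o["grip_width"])
E
```

```text
scene [[0.227, -0.603, 0.765, 1.209], [0.974, 0.154, -0.167, -0.146], [-0.017, 0.783, 0.622, 0.581], [0.0, 0.0, 0.0, 1.0]] -0.025531819646823155
side [[-0.99, 0.088, -0.108, 0.471], [-0.139, -0.684, 0.716, 0.649], [-0.011, 0.724, 0.69, 0.704], [0.0, 0.0, 0.0, 1.0]] -0.10286805337420249
wrist [[0.371, 0.887, 0.277, 0.293], [-0.929, 0.354, 0.11, -0.503], [-0.001, -0.298, 0.955, 0.384], [0.0, 0.0, 0.0, 1.0]] -0.023181404827065655
0.1 [[ 9.28741231e-01  3.70728537e-01 -2.77872241e-04]
 [ 3.70728472e-01 -9.28739830e-01  1.65152021e-03]
 [ 3.54194653e-04 -1.63685006e-03 -9.99998598e-01]] 0.09202293265411557
```

View pics/s0.png

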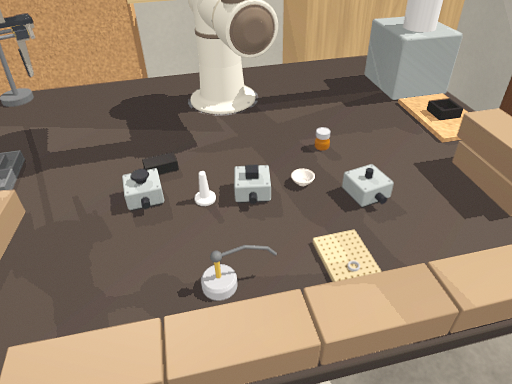

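View pics/d0.png

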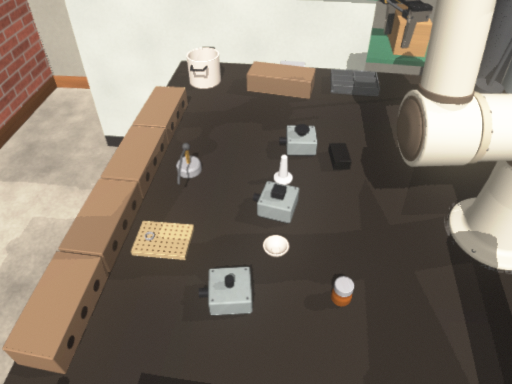

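The scene view shows the mushroom at about (140,176), the square cap at (252,172) and the pin at (369,173). In the side view they are at (302,130), (279,191) and (230,281). The cone stands between the mushroom box and the square box. Next I measure the caps in both views.

```bash
python3 - <<'E'
from h import *
pts={"scene":{"mush":(140,175),"sq":(252,171),"pin":(369,173)},"side":{"mush":(302,130),"sq":(279,191),"pin":(230,281)}}
for n,f in(("scene","s0"),("side","d0")):
    im=cv2.imread(f"pics/{f}.png");c=optics.calibration(n)
    g=im.max(2);m=(g<60).astype(np.uint8)
    k,l,s,ce=cv2.connectedComponentsWithStats(m)
    for t,(u,v) in pts[n].items():
        i=l[v,u];print(n,t,i,s[i],ce[i].round(1),onplane(c,*ce[i],.065).round(4))
    for nm,uv in {"scene":{"cone":(205,198),"conetop":(203,173),"jar":(322,148),"jt":(323,133),"char":(160,165)},"side":{"cone":(284,179),"conetop":(284,157),"jt":(344,284),"char":(340,156)}}[n].items():
        print(n,nm,onplane(c,*uv,{"conetop":.078,"jt":.05,"char":.03}.get(nm,0)).round(3))
E
```

```text
scene mush 0 [     0      0    512    384 195210] [255.1 191.7] [ 0.5854 -0.0207  0.065 ]
scene sq 0 [     0      0    512    384 195210] [255.1 191.7] [ 0.5854 -0.0207  0.065 ]
scene pin 88 [365 171   8   8  42] [368.5 174.3] [0.5879 0.2321 0.065 ]
scene cone [ 0.5   -0.121  0.   ]
scene conetop [ 0.511 -0.119  0.078]
scene jar [0.369 0.211 0.   ]
scene jt [0.374 0.207 0.05 ]
scene char [ 0.384 -0.215  0.03 ]
side mush 17 [296 124  12  11 104] [301.5 128.9] [ 0.4671 -0.2534  0.065 ]
side sq 28 [272 185  13  14 128] [278.4 191.6] [ 0.5074 -0.0039  0.065 ]
side pin 277 [226 276   7  11  71] [229. 281.] [0.5765 0.2435 0.065 ]
side cone [ 0.501 -0.119  0.   ]
side conetop [ 0.504 -0.112  0.078]
side jt [0.363 0.213 0.05 ]
side char [ 0.36  -0.194  0.03 ]
```

Emit:
jog_arm([
  [0,0,0,28,54,0,255],
  [0,0,0,56,107,0,255],
  [0,0,0,82,160,0,255],
  [0,0,0,110,210,0,255],
  [0,0,0,137,260,0,255],
  [0,0,0,164,312,0,255],
  [0,0,0,192,364,0,255],
  [0,0,0,210,400,0,255],
], newtons=10)

```text
clock: 1.1
position: [0.4236, -0.1316, 0.2143]
eef_rot: [[0.928, 0.372, -0.0], [0.372, -0.928, 0.0], [0.0, -0.001, -1.0]]
ft_force: [0.3, -0.4, -0.3]
grip_width: 0.014
grip_force: 0.0
```

Emit:
jog_arm([
  [0,0,0,28,52,0,255],
  [0,0,0,56,90,0,255],
  [0,0,0,75,125,0,255],
  [0,0,0,75,125,0,255],
  [0,0,0,75,125,0,255],
])

```text
clock: 1.72
position: [0.4976, -0.0095, 0.2142]
eef_rot: [[0.929, 0.371, -0.001], [0.371, -0.929, -0.0], [-0.001, -0.0, -1.0]]
ft_force: [0.2, -0.4, -0.2]
grip_width: 0.0006
grip_force: 0.0
```

```bash
python3 - <<'E'
from h import *
o=ctrl.get_obs();print(o["clock"],o["position"],o["grip_width"],o["q"],ctrl.pinch_z)
save("wrist","pics/w1.png")
np.save("w1.npy",optics.calibration("wrist"),allow_pickle=True)
E
```

```text
1.725 [ 0.49762021 -0.00948016  0.21422081] 0.0006389432406416869 [-2.61978209e-01 -4.33245344e-02  1.80840328e+00 -5.60454422e-04
  1.37745774e+00  9.29059411e-01] 0.0187
```

View pics/w1.png

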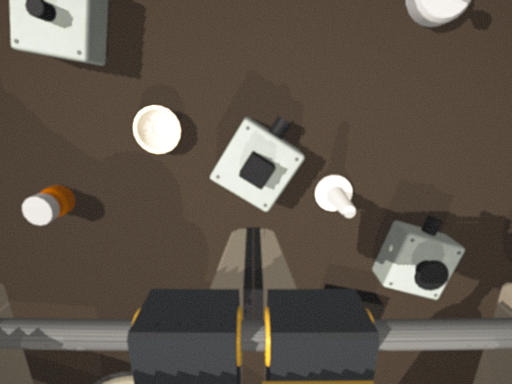

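The wrist view shows the square cap at about (258,170), the mushroom at (433,275) and the pin at (38,8), with the fingertips at about (253,232).

```bash
python3 - <<'E'
from h import *
c=np.load("w1.npy",allow_pickle=True).item();im=cv2.imread("pics/w1.png")
_,l,s,ce=cv2.connectedComponentsWithStats((im.max(2)<50).astype(np.uint8))
for t,(u,v) in {"sq":(258,170),"mush":(433,275)}.items():
    i=l[v,u];pp=cv2.findContours((l==i).astype(np.uint8),0,1)[0][0][:,0]
    w=np.array([onplane(c,*p,.07)[:2]*1000 for p in pp],np.float32)
    print(t,s[i],ce[i],onplane(c,*ce[i],.07).round(4),cv2.minAreaRect(w),cv2.minEnclosingCircle(w))
E
```

```text
sq [     0      0    512    384 189365] [255.59681567 187.41937528] [ 0.4927 -0.0161  0.07  ] ((182.76248168945312, 10.561814308166504), (0.0, 0.0), 0.0) ((182.76248168945312, 10.561814308166504), 9.999999747378752e-05)
mush [417 261  30  23 555] [431.92792793 271.98198198] [ 0.473  -0.2504  0.07  ] ((472.6917419433594, -250.17239379882812), (29.99032974243164, 38.390708923339844), 21.11328887939453) ((470.66937255859375, -250.15347290039062), 21.05576515197754)
```

```bash
python3 - <<'E'
from h import *
c=np.load("w1.npy",allow_pickle=True).item();im=cv2.imread("pics/w1.png")
for th in(60,75,95):
  _,l,s,ce=cv2.connectedComponentsWithStats((im.max(2)<th).astype(np.uint8))
  for t,(u,v) in {"sq":(258,170),"mush":(433,275)}.items():
    i=l[v,u]
    if i==0 or s[i][4]>3000: print(t,th,i,s[i],im[v,u]);continue
    pp=cv2.findContours((l==i).astype(np.uint8),0,1)[0][0][:,0]
    w=np.array([onplane(c,*p,.07)[:2]*1000 for p in pp],np.float32)
    print(t,th,s[i],onplane(c,*ce[i],.07).round(4),cv2.minAreaRect(w),cv2.minEnclosingCircle(w))
E
```

```text
sq 60 [254 168   8   3   8] [ 0.5123 -0.0104  0.07  ] ((512.1854858398438, -10.395374298095703), (1.5697938203811646, 7.711978912353516), 7.371379852294922) ((512.3157958984375, -10.378515243530273), 3.8583264350891113)
mush 60 [416 261  32  28 704] [ 0.4705 -0.2505  0.07  ] ((469.4266662597656, -251.50274658203125), (37.04111862182617, 38.968894958496094), 21.269086837768555) ((471.11639404296875, -250.01834106445312), 21.726533889770508)
sq 75 [241 152  34  36 720] [ 0.5116 -0.0104  0.07  ] ((511.2972412109375, -10.37175178527832), (28.525066375732422, 29.348926544189453), 79.41891479492188) ((511.3417053222656, -10.27682113647461), 19.426591873168945)
mush 75 [415 261  33  28 754] [ 0.4702 -0.2506  0.07  ] ((469.3890686035156, -251.4175567626953), (37.04966354370117, 39.728267669677734), 21.271625518798828) ((471.32952880859375, -250.4276885986328), 22.147186279296875)
sq 95 [240 152  35  36 765] [ 0.5115 -0.0103  0.07  ] ((511.4198913574219, -10.493864059448242), (29.5311222076416, 30.381404876708984), 79.44595336914062) ((511.3417053222656, -10.27682113647461), 19.426591873168945)
mush 95 [415 260  33  30 794] [ 0.4702 -0.2506  0.07  ] ((470.13330078125, -250.83111572265625), (41.9437370300293, 38.33869934082031), 33.02372360229492) ((470.8913879394531, -250.1182098388672), 22.77880096435547)
```

The square cap measures 30x30 mm at (0.5115,-0.0104) and the mushroom about 42 mm across at (0.470,-0.2505), both agreeing with the sizes given. I move over the square cap and go down to just above it.

Emit:
jog_arm([
  [0,0,0,14,-1,-40,255],
  [0,0,0,14,-1,-90,255],
  [0,0,0,14,-1,-125,255],
  [0,0,0,14,-1,-135,255],
  [0,0,0,14,-1,-138,255],
  [0,0,0,14,-1,-138,255],
])

```text
clock: 2.52
position: [0.5133, -0.0106, 0.0782]
eef_rot: [[0.929, 0.37, 0.003], [0.37, -0.929, -0.001], [0.002, 0.002, -1.0]]
ft_force: [-0.8, 1.2, 0.5]
grip_width: 0.0005
grip_force: 0.0
```

Emit:
jog_arm([
  [0,0,0,0,0,-2,255],
  [0,0,0,0,0,-4,255],
  [0,0,0,0,0,-6,255],
  [0,0,0,0,0,-7,255],
  [0,0,0,0,0,-8,255],
  [0,0,0,0,0,-8,255],
])

```text
clock: 3.28
position: [0.5122, -0.01, 0.0687]
eef_rot: [[0.929, 0.371, 0.0], [0.371, -0.929, 0.0], [0.0, -0.0, -1.0]]
ft_force: [-0.5, -0.4, 2.1]
grip_width: 0.0005
grip_force: 1.0
```

Emit:
jog_arm([
  [0,0,0,0,0,-1,255],
  [0,0,0,0,0,-2,255],
  [0,0,0,0,0,-3,255],
  [0,0,0,0,0,-4,255],
  [0,0,0,0,0,-5,255],
  [0,0,0,0,0,-5.5,255],
  [0,0,0,0,0,-6,255],
  [0,0,0,0,0,-6,255],
])

```text
clock: 4.28
position: [0.5122, -0.01, 0.0625]
eef_rot: [[0.929, 0.371, 0.0], [0.371, -0.929, 0.0], [0.0, 0.0, -1.0]]
ft_force: [0.2, 0.7, 1.1]
grip_width: 0.0001
grip_force: 0.9
```

Emit:
jog_arm([
  [0,0,0,0,0,-0.5,255],
  [0,0,0,0,0,-0.8,255],
  [0,0,0,0,0,-0.8,255],
  [0,0,0,0,0,-0.8,255],
])

```text
clock: 4.78
position: [0.5123, -0.01, 0.0623]
eef_rot: [[0.929, 0.371, 0.0], [0.371, -0.929, 0.0], [0.0, 0.0, -1.0]]
ft_force: [-2.3, 0.9, 5.8]
grip_width: 0.0004
grip_force: 3.2
```

The cap has bottomed out: the tip stays at 62.3 mm and the force rises to 5.8 N. I lift off and cross over the cone to the mushroom.

Emit:
jog_arm([
  [0,0,0,0,0,6,255],
  [0,0,0,0,0,50,255],
  [0,0,0,0,0,105,255],
  [0,0,0,-7,-40,120,255],
  [0,0,0,-17,-95,120,255],
  [0,0,0,-26,-150,120,255],
  [0,0,0,-35,-200,120,255],
  [0,0,0,-42,-240,120,255],
])

```text
clock: 5.78
position: [0.4693, -0.252, 0.1817]
eef_rot: [[0.929, 0.37, -0.0], [0.37, -0.929, -0.0], [-0.0, 0.0, -1.0]]
ft_force: [1.1, -0.7, -0.6]
grip_width: 0.0004
grip_force: 0.0
```

```bash
python3 - <<'E'
from h import *
o=ctrl.get_obs();print(o["clock"],o["position"])
im=save("wrist","pics/w2.png");c=optics.calibration("wrist")
np.save("w2.npy",c,allow_pickle=True)
for th in(50,75):
  _,l,s,ce=cv2.connectedComponentsWithStats((im.max(2)<th).astype(np.uint8))
  for i in range(1,len(s)):
    if s[i][4]>150: print(th,s[i],onplane(c,*ce[i],.07).round(4))
E
```

```text
5.775 [ 0.46926964 -0.25198365  0.18166295]
50 [ 56   0  18  23 258] [ 0.556  -0.0557  0.07  ]
50 [ 16  32  28  42 280] [ 0.512  -0.0373  0.07  ]
50 [160 220  67  21 624] [ 0.4085 -0.2173  0.07  ]
50 [245 245   7  45 195] [ 0.3826 -0.286   0.07  ]
75 [  44    0   95  122 3927] [ 0.5267 -0.0923  0.07  ]
75 [  8  29  36  46 423] [ 0.5131 -0.0352  0.07  ]
75 [167  87  45  40 491] [ 0.5147 -0.1781  0.07  ]
75 [257 126  38  25 536] [ 0.5227 -0.2591  0.07  ]
75 [ 285  156   40   67 1183] [ 0.487  -0.3038  0.07  ]
75 [ 235  173   39   36 1043] [ 0.4691 -0.2591  0.07  ]
75 [ 347  209  121   69 4948] [ 0.4776 -0.4187  0.07  ]
75 [ 155  218   74   53 2764] [ 0.3917 -0.2181  0.07  ]
75 [ 244  227   19   95 1371] [ 0.3814 -0.2918  0.07  ]
75 [   3  278  113   42 3174] [ 0.2682 -0.0952  0.07  ]
75 [ 410  282   76   38 2020] [ 0.426  -0.5092  0.07  ]
75 [ 130  289  109   45 4206] [ 0.3116 -0.2421  0.07  ]
75 [ 268  289  109   44 4209] [ 0.3642 -0.3767  0.07  ]
75 [  33  350  231   34 4581] [ 0.208  -0.2095  0.07  ]
75 [ 265  351  170   33 2503] [ 0.3093 -0.4701  0.07  ]
75 [428 351  34  24 384] [ 0.3529 -0.5517  0.07  ]
75 [463 350  19  22 244] [ 0.3662 -0.5829  0.07  ]
```

View pics/w2.png

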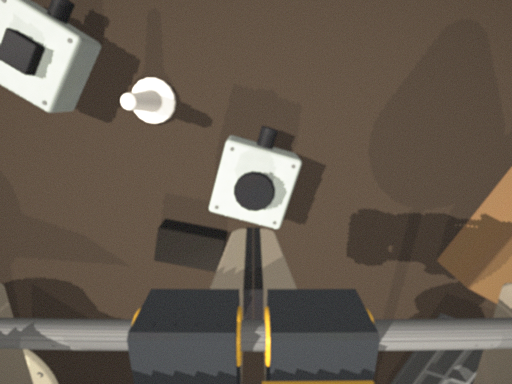

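The mushroom is at (254,191), ahead of the fingertips, but the estimate moved 8 mm in y. The arm was still settling when the picture was taken, so I repeat the reading now that it stands still.

```bash
python3 - <<'E'
from h import *
c=optics.calibration("wrist");print(ctrl.get_obs()["position"],ctrl.get_obs()["dq"].round(3) if hasattr(ctrl.get_obs()["dq"],"round") else "")
im=save("wrist","pics/w3.png")
_,l,s,ce=cv2.connectedComponentsWithStats((im.max(2)<75).astype(np.uint8))
for i in range(1,len(s)):
    if 700<s[i][4]<1600: print(s[i],ce[i],onplane(c,*ce[i],.07).round(4))
E
```

```text
[ 0.46846036 -0.25616436  0.18178134] [ 0.068 -0.025  0.025  0.023  0.011  0.102]
[ 281  154   40   67 1118] [300.84615385 187.85241503] [ 0.4879 -0.2998  0.07  ]
[231 170  39  37 985] [250.70253807 187.92791878] [ 0.4701 -0.2547  0.07  ]
[ 244  227   19   95 1302] [252.62365591 273.47311828] [ 0.3828 -0.2911  0.07  ]
```

Overshoot explains the shift. Taken together the readings put the mushroom at about (0.470,-0.252), and the cap's 21 mm radius leaves room for the difference.

Emit:
jog_arm([
  [0,0,0,0,-2,-30,255],
  [0,0,0,0,-2,-70,255],
  [0,0,0,0,-2,-95,255],
  [0,0,0,0,-2,-103,255],
  [0,0,0,0,-2,-106,255],
  [0,0,0,0,-2,-108,255],
  [0,0,0,0,-2,-110,255],
  [0,0,0,0,-2,-110,255],
])

```text
clock: 6.88
position: [0.4703, -0.2522, 0.0722]
eef_rot: [[0.929, 0.371, 0.0], [0.371, -0.929, -0.0], [0.0, 0.001, -1.0]]
ft_force: [-0.1, 0.5, 1.1]
grip_width: 0.0005
grip_force: 0.0
```

Emit:
jog_arm([
  [0,0,0,0,0,-1.5,255],
  [0,0,0,0,0,-3,255],
  [0,0,0,0,0,-4.5,255],
  [0,0,0,0,0,-6,255],
  [0,0,0,0,0,-7,255],
  [0,0,0,0,0,-8,255],
  [0,0,0,0,0,-9,255],
  [0,0,0,0,0,-9,255],
])

```text
clock: 7.88
position: [0.4704, -0.2522, 0.063]
eef_rot: [[0.929, 0.371, 0.0], [0.371, -0.929, -0.0], [0.0, 0.001, -1.0]]
ft_force: [0.4, -0.7, 4.3]
grip_width: 0.0002
grip_force: 2.2
```

Press about 1 mm further to the stop, then hold for over 2 s.

Emit:
jog_arm([
  [0,0,0,0,0,-0.5,255],
  [0,0,0,0,0,-1,255],
  [0,0,0,0,0,-1.3,255],
  [0,0,0,0,0,-1.3,255],
  [0,0,0,0,0,-1.3,255],
  [0,0,0,0,0,-1.3,255],
  [0,0,0,0,0,-1.3,255],
  [0,0,0,0,0,-1.3,255],
])

```text
clock: 8.88
position: [0.4704, -0.2522, 0.0623]
eef_rot: [[0.929, 0.371, 0.0], [0.371, -0.929, -0.0], [0.0, 0.001, -1.0]]
ft_force: [-1.7, 1.5, 8.6]
grip_width: 0.0005
grip_force: 4.5
```

Emit:
jog_arm([
  [0,0,0,0,0,0,255],
  [0,0,0,0,0,0,255],
  [0,0,0,0,0,0,255],
  [0,0,0,0,0,0,255],
  [0,0,0,0,0,0,255],
  [0,0,0,0,0,0,255],
  [0,0,0,0,0,0,255],
  [0,0,0,0,0,0,255],
])

```text
clock: 9.88
position: [0.4704, -0.2522, 0.0623]
eef_rot: [[0.929, 0.371, 0.0], [0.371, -0.929, -0.0], [0.0, 0.0, -1.0]]
ft_force: [-1.2, 0.3, 8.4]
grip_width: 0.0004
grip_force: 4.5
```

Emit:
jog_arm([
  [0,0,0,0,0,0,255],
  [0,0,0,0,0,0,255],
  [0,0,0,0,0,0,255],
  [0,0,0,0,0,0,255],
  [0,0,0,0,0,0,255],
  [0,0,0,0,0,0,255],
  [0,0,0,0,0,0,255],
  [0,0,0,0,0,0,255],
])

```text
clock: 10.88
position: [0.4704, -0.2522, 0.0623]
eef_rot: [[0.929, 0.371, 0.0], [0.371, -0.929, -0.0], [0.0, 0.0, -1.0]]
ft_force: [-2.5, 0.9, 8.0]
grip_width: 0.0006
grip_force: 4.5
```

Fully down and held for about 2.7 s. I release, lift clear and check.

Emit:
jog_arm([
  [0,0,0,0,0,4,255],
  [0,0,0,0,0,10,255],
  [0,0,0,0,0,40,255],
  [0,0,0,0,0,90,255],
  [0,0,0,0,0,130,255],
  [0,0,0,0,0,150,255],
  [0,0,0,0,0,150,255],
  [0,0,0,0,0,150,255],
])

```text
clock: 11.88
position: [0.4693, -0.2513, 0.2097]
eef_rot: [[0.929, 0.371, -0.002], [0.371, -0.929, 0.002], [-0.001, -0.003, -1.0]]
ft_force: [-0.4, -0.4, -0.6]
grip_width: 0.0002
grip_force: 0.0
```

```bash
python3 - <<'E'
from h import *
a=save("side","pics/d1.png");b=save("wrist","pics/w4.png")
o=ctrl.get_obs();print(o["clock"],o["position"],o["ft_force"])
s=cv2.resize(a[90:330,140:400,::-1],None,fx=2,fy=2);o=cv2.imread("pics/d0.png")[90:330,140:400]
cv2.imwrite("pics/cmp.png",np.hstack([cv2.resize(o,(400,370)),cv2.resize(s,(400,370))]))
E
```

```text
11.975 [ 0.46927215 -0.25125522  0.20954583] [ 0.76891057  0.54313396 -0.39606926]
```

View pics/cmp.png

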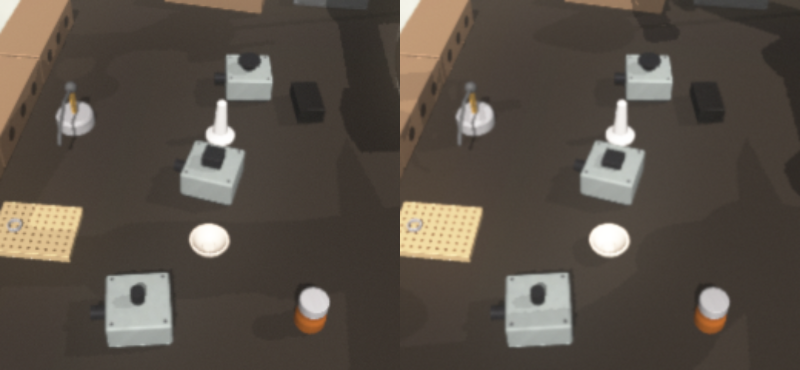

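The before and after side views match: the square cap at about (613,159) on the right now sits lower, the mushroom is back up, and nothing has moved.

```bash
python3 -c "
from workcell import ctrl
print(ctrl.finish_job())"
```

```text
the job is handed in; nothing more can be done
None
```

The job is handed in: the extractor button was pressed fully down and stayed in, the purge button was held down for about 2.7 s and came back up, the igniter was left alone, and nothing on the bench had visibly moved; the hand-in gave no verdict.

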